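# Walk the eyelet press into its bench shoe and clip it in

### The arm

A 7-joint arm with a two-finger parallel gripper is mounted at the origin on the work surface. World frame = base frame: x ahead of the robot, y to its left, z up, the work surface at z = 0. Lengths are in mm, angles in rad, forces in N, time in s.
With the tool pointing down it reaches from about 400 to 900 mm from the base axis. Payload 5.5 kg.
Tool frame: the origin (TCP) lies on the centre line of the jaws, within the pads' length; the fingertips stand 11 mm ahead of it and the grasp point (between the pads) lies 8 mm behind it; z points along the fingers, y is the line along which they close (so a half turn about z gives the same grasp; the last joint's range is limited). The gripper opens to 85 mm and grips with 20 to 120 N. Pads are 22 mm wide; open, the fingers measure 114 mm over their backs; the gripper's body (76 mm by 85 mm) begins 54 mm behind the grasp point. The pads swing forward as they close: fully open they stand 13 mm farther back than shut.
Start: joints at [-0.977, 0.501, -0.427, 1.55, 0.221, 1.138, -0.21], TCP at [211.083, 614.771, 242.31] pointing down, gripper open.
Joint ranges: [-2.88, 2.88], [-0.31, 2.03], [-1.54, 1.56], [0.2, 2.42], [-1.41, 4.55], [0.19, 2.02], [-2.57, 2.57]. Speed limits (rad/s): [2.57, 2.57, 3.14, 3.14, 3.14, 3.14, 3.14].

### API

Orientations are given as a 3x3 rotation matrix whose columns are the frame's x, y, z axes.
In Python, from bench import get_obs, viewer, hand_in gives the robot as it stands. The module is installed in compiled form; this text tells all that it offers.
- The arm moves only by the tool send_rows, never from a script. Its argument "plan" is a list of rows, each a list of 3 entries, a list of its own where there are three numbers: the turn, a rotation vector about the world's x, y, z in rad, then the shift along the world's x, y, z in m, then the gripper's target within -1 to 1 (shut at 1, half-way at 0, fully open at -1). In form: [[[rx, ry, rz], [dx, dy, dz], jaw], ...]. A call has 1 to 20 rows; each row shifts and turns the commanded pose from where the row before left it; what a row does not reach is not made up. A row lasts 1/8 s, in which the tool goes at most 62.5 mm and 10.7 degrees, less where a joint would pass 70% of its speed; a pose out of reach is approached as far as the arm can. A call with a gripper value outside its range is refused whole. The fingers move at their own pace and stop on an object; "force" is the grip in N (left out, the last holds). Time passes only in rows, so rows that do not move let the fingers close. It gives the time, the measured TCP pose, the force, the opening and the grip force at its end, in the units of the state.
- get_obs(): the state, without advancing time (a new reading comes with each control period).
- viewer.snapshot(name): name is "side" or "top" or "wrist"; returns a dict with "image" (384x512x3 uint8, blue, green, red), "mtx" (3x3 intrinsics, pixels), "rvec" (rotation vector, rad) and "tvec" (3), from world to camera coordinates, as OpenCV has them. Camera axes: x right, y down, z forward; pixel columns grow to the right and rows downward; lengths in mm; the calibration is good to about 2 mm. A picture is of the moment at which its call begins. There is no depth.
- hand_in(): hands the job in; it is judged then, once.
Trained networks look in a picture, given as the dict that the camera call returned (one of the last four; its "shot" number tells which), for a name from the list of things; names that differ only in an ending like _2 or _b are one class to them, and where a whole thing is asked for, a point or a joint stands for the part that bears it (a point fixed in the world has none). Each returns a list of dicts, best first, with "confidence" (0 to 1); they miss things now and then, are a little off and sometimes report something else, mostly with a low value. They report only what shows in the picture. A call takes as long as a camera call.
- viewer.trace(picture, target): "pixels" (384x512 bool, what is visible of it) and "box" ([left, top, right, bottom] in pixels, round what is visible of it).
- viewer.spot_point(picture, target): "xy" ([column, row] in pixels: a listed point, or the origin of a listed thing).
The state is a dict: "time_s": time; "qpos": joint angles; "qvel": joint speeds; "joint_torque": joint torques, N m; "position": TCP position; "orientation": TCP orientation; "wrist_force": force on the tool from outside, world axes, zero at the start; "wrist_torque": the same for the moment, N m; "width": finger opening in mm; "grip_force": force on a finger pad.
Only numpy, scipy, OpenCV 4.12 (cv2) and the standard library are available. Lean on these libraries where they do the work, as an engineer would, in place of code of your own. Each camera call takes 0.05 s, during which the arm holds its last target. There are 200 camera calls.

### The job

Walk the heavy eyelet press forward along the bench into its bench shoe by pushing alternately on the two near corners of its base, keeping it flat on the bench and never pushing with more than 35 N (if it binds, ease off and push the other corner), until you feel its far edge bedded firmly and squarely against the stop bar. Then swing the retaining clip round behind it until the clip bears firmly on the base's near edge, and let go. Leave the press lever up and do not disturb the other things on the bench.

Things in the scene. Friction and masses are not known exactly. Their poses are not given: they have to be found in the camera images.
- press: Hand-lever eyelet press, green cast iron, 1.9 to 2.6 kg, loose on the bench; slides on it at friction 0.24 to 0.36. Flat-bottomed base 150 mm deep (x), 200 mm wide (y), 22 mm high, upright faces. Origin: centre of the base's underside; x = the way it must go (away from the robot), y left, z up.
- press_head (a point): Top of the head above the ram, at (-27, 0, 189) mm in the press frame. The C frame is 36 mm wide (y -18 to 18 mm): column at x 15 to 65 mm, head at x -45 to 65 mm and z 143 to 189 mm, ram and dies below it at x -27 mm; lever cheeks up to z 215 mm. The head is in the way of a gripper that points down at the middle of the near edge: keep to its left and right.
- press_lever (a joint): The press's lever, sprung up: 0 = up, grows (to 1.2 rad) as it is pulled down towards the robot. Pivot at (10, 0, 204) mm in the press frame; 12 mm rod with a 30 mm ball centred at (24, 0, 294) mm when up, the highest part of the press (309 mm).
- near_left (a point): Point on the near (-x) upright face of the press base, 17 mm in from its left corner: (-75, 83, 11) mm in the press frame. A good place to push. Axes as the press.
- near_right (a point): The same at the right corner: (-75, -83, 11) mm in the press frame.
- shoe: Bench shoe, dark steel, fixed to the bench. +x is the way in; the press belongs at y = 0, yaw 0 in this frame, its origin at x = 0 to -12 mm when home (as the stop bar is set). Two guides 26 mm high, 5 mm thick, inner faces at y = +-103 mm from x = 15 to 75 mm (3 mm play each side), flaring to y = +-115 mm at x = -12 mm. Feet 4 mm thick at |y| 124 to 150 mm, x -114 to 81 mm.
- end_stop: Fixed plate at the far end of the shoe, origin and axes of the shoe. On it an adjustable stop bar, dark steel, 190 mm wide, top 34 mm above the bench, clamped hard through slots; its near face lies anywhere from x = 63 to 75 mm, a little different each time and not measured: it must be felt. The press's far edge stops dead against it.
- clip (a joint): Retaining clip: steel bar 12 mm wide, 99 mm long, 7 to 14 mm above the bench, on an upright hinge at (-80, -136) mm in the shoe frame. 0 = along the shoe's +y, grows as it opens: 1.57 = pointing to -x, then outwards, to 2.7 rad. Swung in, its edge meets the near right corner of a home press at 0 to 0.4 rad. Friction hinge: takes 0.22 N m (3 to 5 N at the post), stays where left.
- clip_post (a point): Middle of the clip's upright post, 28 mm above the bench, 66 mm from the hinge along the bar; steel, 12 mm in diameter, with a black cap 16 mm wide from 43.5 to 51.5 mm above the bench. Push the post round to swing the clip.
- glue_jar: Bystander: glue jar with a yellow lid, 72 mm in diameter, 95 mm high, left of the shoe; origin at the centre of its underside.
- shoe_last: Bystander: blue plastic shoe last lying on its sole, 240 mm long (x) by 75 mm wide, 105 mm high, right of the shoe; origin at the centre of its underside.
- hammer: Bystander: hammer 260 mm long lying along its own x, left of the glue jar.

How it is judged (in metres and radians):
On the way, in this order (a step that is already met when the one before it is completed fails the run):
1. the press stands home in the shoe, square, and is pressed against the stop bar with at least 4 N (x of press in the frame of shoe above -0.014 m and angle between the x axis of press and the x axis of shoe, either way round below 0.015 rad and contact force between press and end_stop above 4 N), for 0.1 s.
2. the clip is swung in until it bears on the press's near edge with at least 1 N (value of joint clip below 0.6 rad and contact force between press and clip above 1 N), for 0.2 s.
At the end, for the whole second after the job is handed in: The press stands flat and at rest in the shoe, square to it within 0.015 rad, bedded against the stop bar (still touching it, over 0.2 N; its origin past -14 mm along the shoe), the clip swung in (joint under 0.6 rad) and bearing on the base (over 0.2 N), the lever up (under 0.1 rad) (x of press in the frame of shoe above -0.014 m and angle between the x axis of press and the x axis of shoe, either way round below 0.015 rad and contact force between press and end_stop above 0.2 N and value of joint clip below 0.6 rad and contact force between press and clip above 0.2 N and height (world z) of press below 0.003 m and angle between press's own z axis and vertical below 0.02 rad and value of joint press_lever below 0.1 rad and linear speed of press below 0.01 m/s).
It fails at once if the press is pushed with more than 35 N (contact force between any of the fingers, the arm and press above 35 N).
It fails at once if the press is tipped by more than 0.06 rad or lifted by more than 6 mm (angle between press's own z axis and vertical above 0.06 rad or height (world z) of press above 0.006 m).
It fails at once if the press lever is pulled down by more than 0.15 rad (value of joint press_lever above 0.15 rad).
It fails at once if the glue jar, the shoe last or the hammer is moved by more than 15 mm (distance of any of glue_jar, shoe_last, hammer from where it was at the start of the episode above 0.015 m).
It also fails if it takes over 72 s, if anything falls off the work surface, if the arm or the gripper's body presses on something with over 40 N, if the wrist force passes 120 N, or if a joint passes its speed limit or range.

## Working session

There is one attempt and no reset: what is moved stays moved. The work goes in short steps, Python scripts to look and compute and a tool call to move; the robot and the scene stay as the last step left them, time stands still between calls to the robot, and variables do not carry over. Pictures are saved under pics/ and viewed, at most 10 in all, crops included, and the job is handed in when it is done.

Besides the shell and the picture viewer there is one more tool, called after ">>>" by a JSON object that holds its "fn" and its "kwargs", one argument or row to a line. send_rows: Moves the arm, as the interface text tells. Its arguments: {"type":"object","properties":{"plan":{"type":"array","items":{"type":"array"}},"force":{"type":"number"}},"required":["plan"]}

```bash
mkdir -p pics; cat > h.py <<'E'
import numpy as np, cv2
from bench import get_obs, viewer, hand_in
def ray(p,uv,z):
    R=cv2.Rodrigues(np.array(p['rvec'],float))[0]; t=np.array(p['tvec'],float).ravel()
    n=cv2.undistortPoints(np.array([[uv]],float),np.array(p['mtx']),None)[0,0]
    d=R.T@np.array([n[0],n[1],1]); c=-R.T@t
    return c+d*(z-c[2])/d[2]
def proj(p,X):
    return cv2.projectPoints(np.array(X,float).reshape(-1,3),np.array(p['rvec'],float),np.array(p['tvec'],float),np.array(p['mtx']),None)[0][:,0]
E
cat > a.py <<'E'
from h import *
Z=dict(press=0,press_head=189,near_left=11,near_right=11,shoe=0,clip_post=28,glue_jar=0,shoe_last=0,hammer=0)
ims=[]
for v in ("top","side"):
    p=viewer.snapshot(v); ims.append(p['image'])
    cv2.imwrite(f'pics/{v}1.png',p['image'])
    for n,z in Z.items():
        for r in viewer.spot_point(p,n)[:1]:
            print(v,n,round(r['confidence'],2),np.round(r['xy'],1),np.round(ray(p,r['xy'],z),1))
print(get_obs()['time_s'],get_obs()['wrist_force'],get_obs()['width'])
E
python3 a.py
```

```text
top press 0.71 [244.2 196.5] [612.3  68.1   0. ]
top press_head 0.85 [248.1 208.6] [569.4  55.9 189. ]
top near_left 0.97 [224.4 226.2] [517.  130.7  11. ]
top near_right 0.62 [277.4 214.9] [553.2 -38.   11. ]
top clip_post 0.44 [297.9 211. ] [ 565.5 -101.5   28. ]
top glue_jar 0.73 [163.6 172.2] [690.2 328.5   0. ]
top shoe_last 0.82 [335.9 190.2] [ 633.3 -228.2    0. ]
top hammer 0.83 [140.3 214.3] [554.3 401.    0. ]
side press 0.61 [254.4 229.9] [602.7  66.5   0. ]
side press_head 0.6 [249.2 178.7] [583.7  66.1 189. ]
side near_left 0.56 [220.4 215.7] [512.3 156.   11. ]
side near_right 0.79 [245.1 251.2] [543.4 -43.1  11. ]
side shoe 0.64 [255.9 229.6] [607.8  66.9   0. ]
side clip_post 0.52 [247.1 248.6] [546.5 -53.7  28. ]
side shoe_last 0.87 [293.7 293.7] [ 625.4 -234.6    0. ]
side hammer 0.72 [219.2 178.6] [563.4 418.2   0. ]
1.0 [-0.16837159  0.49338826  0.2833696 ] 85.62818800046527
```

View pics/top1.png

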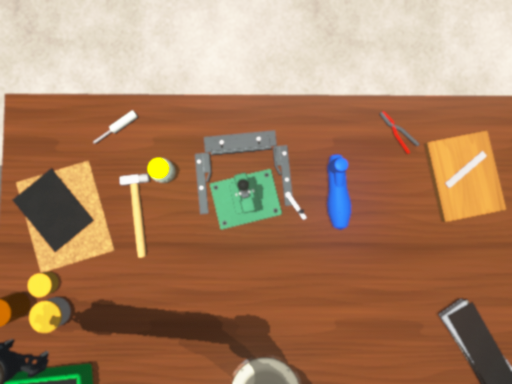

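View pics/side1.png

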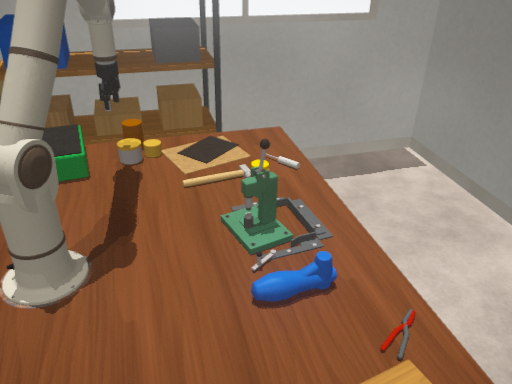

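The press sits just short of the shoe, yawed left with its near-left corner at about (218,228) and near-right at (281,213). The shoe is yawed slightly, with its stop plate running (206,145) to (275,138). The clip is open outwards, from its hinge at about (288,193) to its tip at (305,218). Next I'll move in for a wrist view.

>>> {"fn": "send_rows", "kwargs": {
  "plan": [
    [[0,0,0],[0.016,-0.043,0.01],1],
    [[0,0,0],[0.016,-0.043,0.01],1],
    [[0,0,0],[0.016,-0.043,0.01],1],
    [[0,0,0],[0.016,-0.043,0.01],1],
    [[0,0,0],[0.016,-0.043,0.01],1],
    [[0,0,0],[0.016,-0.043,0.01],1],
    [[0,0,0],[0.016,-0.043,0.01],1],
    [[0,0,0],[0.016,-0.043,0.01],1],
    [[0,0,0],[0.016,-0.043,0.01],1],
    [[0,0,0],[0.016,-0.043,0.01],1],
    [[0,0,0],[0.016,-0.043,0.01],1],
    [[0,0,0],[0.016,-0.043,0.01],1],
    [[0,0,0],[0,0,0],1]
  ],
  "force": 60
}}

```text
time_s: 2.62
position: [404.5, 95.5, 363.3]
orientation: [[-0.944, 0.331, 0.002], [0.331, 0.944, -0.0], [-0.002, 0.001, -1.0]]
wrist_force: [0.6, -0.4, -0.4]
width: -0.0
grip_force: 0.0
```

```bash
cat > b.py <<'E'
from h import *
o=get_obs();print(o['position'],np.round(o['orientation'],3),o['wrist_force'],o['time_s'])
p=viewer.snapshot('wrist');cv2.imwrite('pics/w1.png',p['image'])
Z=dict(press=0,press_head=189,near_left=11,near_right=11,shoe=0,clip_post=28)
for n,z in Z.items():
    for r in viewer.spot_point(p,n)[:1]:
        print(n,round(r['confidence'],2),np.round(r['xy'],1),np.round(ray(p,r['xy'],z),1))
E
python3 b.py
```

```text
[404.4771653   95.45839579 363.32851366] [[-0.944  0.331  0.002]
 [ 0.331  0.944 -0.   ]
 [-0.002  0.001 -1.   ]] [ 0.56737996 -0.42333355 -0.4355579 ] 2.625
press 0.7 [291.7 206.6] [516.7 122.1   0. ]
near_left 0.73 [290.8 205.5] [510.5 121.2  11. ]
near_right 0.95 [209.8 257.3] [552.7 -34.2  11. ]
clip_post 0.55 [165.3 282.5] [ 563.6 -115.1   28. ]
```

View pics/w1.png

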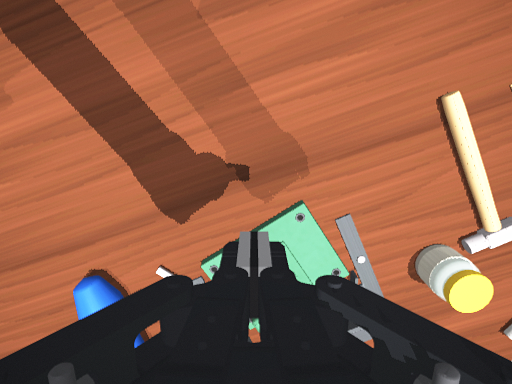

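The wrist view shows the closed fingers in front of the press. The press's near-left corner is at about (303,203), the left shoe foot's near end at (345,217), and the clip tip at about (165,270). I'll localise the shoe and press from a top-view crop.

```bash
cat > c.py <<'E'
from h import *
p=viewer.snapshot('top')
im=p['image']
for n in ('press','shoe','end_stop','clip'):
    for r in viewer.trace(p,n)[:2]:
        m=np.array(r['pixels']).astype(np.uint8)
        c=max(cv2.findContours(m,0,2)[0],key=cv2.contourArea)
        print(n,round(r['confidence'],2),r['box'],m.sum(),np.round(cv2.boxPoints(cv2.minAreaRect(c)),1).tolist())
hsv=cv2.cvtColor(im,cv2.COLOR_BGR2HSV)
m=((hsv[...,0]>50)&(hsv[...,0]<95)&(hsv[...,1]>80)).astype(np.uint8); m[:150]=0;m[240:]=0;m[:,:195]=0;m[:,300:]=0
c=max(cv2.findContours(m,0,2)[0],key=cv2.contourArea)
b=cv2.boxPoints(cv2.minAreaRect(c)); print('green',b.tolist(),[np.round(ray(p,q,22),1).tolist() for q in b])
cv2.imwrite('pics/crop.png',cv2.resize(im[125:235,185:315],None,fx=5.4,fy=5.4,interpolation=cv2.INTER_CUBIC))
E
python3 c.py
```

```text
press 0.73 [209.8, 169.0, 281.8, 223.1] 2975 [[207.60000610351562, 179.89999389648438], [268.6000061035156, 164.0], [281.6000061035156, 213.5], [220.5, 229.39999389648438]]
shoe 0.59 [195.3, 130.8, 303.9, 220.0] 2903 [[192.5, 135.1999969482422], [299.20001220703125, 128.10000610351562], [305.29998779296875, 218.89999389648438], [198.60000610351562, 226.0]]
shoe 0.28 [327.0, 151.1, 350.3, 228.3] 1445 [[327.0, 154.0], [350.0, 154.0], [350.0, 229.0], [327.0, 229.0]]
end_stop 0.65 [203.1, 130.3, 274.6, 157.3] 1343 [[203.0, 135.5], [274.3999938964844, 129.0], [276.20001220703125, 149.1999969482422], [204.8000030517578, 155.6999969482422]]
clip 0.54 [287.0, 193.0, 306.9, 213.8] 119 [[284.29998779296875, 194.3000030517578], [288.0, 191.39999389648438], [306.29998779296875, 215.3000030517578], [302.5, 218.1999969482422]]
green [[208.94119262695312, 181.76470947265625], [269.1764831542969, 166.70590209960938], [280.8823547363281, 213.5294189453125], [220.64706420898438, 228.58822631835938]] [[657.7, 179.9, 22.0], [706.3, -11.3, 22.0], [557.5, -48.3, 22.0], [509.7, 141.9, 22.0]]
```

View pics/crop.png

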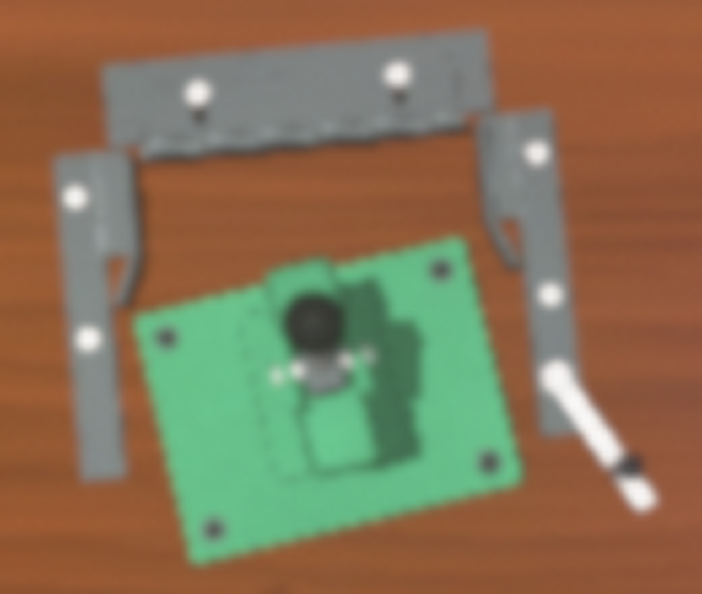

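The crop shows the shoe's left foot at (53,157)–(82,483) and right foot at (553,108)–(578,430). The press corners are (133,315), (466,236), (523,482) and (192,566). The clip runs from hinge (555,377) to tip (648,502), with its post cap at (628,465).

```bash
cat > d.py <<'E'
from h import *
p=viewer.snapshot('top')
def W(l,z): return np.array([ray(p,((u+.5)/5.4-.5+185,(v+.5)/5.4-.5+125),z) for u,v in l])[:,:2]
def fit(M,P):
    M=np.array(M,float);a=M-M.mean(0);b=P-P.mean(0)
    th=np.arctan2((a[:,0]*b[:,1]-a[:,1]*b[:,0]).sum(),(a*b).sum())
    R=np.array([[np.cos(th),-np.sin(th)],[np.sin(th),np.cos(th)]]);t=P.mean(0)-R@M.mean(0)
    print('yaw',th.round(4),'t',t.round(1),'res',(P-(M@R.T+t)).round(1).tolist());return R,t
R,t=fit([(81,150),(-114,150),(-114,124),(81,-150),(-114,-150),(-114,-124)],W([(53,157),(82,483),(127,475),(553,108),(578,430),(541,436)],4))
Q,s=fit([(75,100),(75,-100),(-75,-100),(-75,100)],W([(133,315),(466,236),(523,482),(192,566)],22))
print('press in shoe',(R.T@(s-t)).round(1))
print('nl,nr',Q@[-75,83]+s,Q@[-75,-83]+s)
print('hinge',R@[-80,-136]+t,W([(555,377)],14),'cap',W([(628,465)],51.5),'tip',W([(648,502)],14))
E
python3 d.py
```

```text
yaw 0.0996 t [685.2  72.5] res [[-0.7, -0.6], [-1.3, -0.4], [0.9, -1.1], [0.1, -1.5], [1.0, 3.7], [-0.1, -0.1]]
yaw 0.2391 t [604.7  63.9] res [[0.1, 0.2], [-0.0, -1.3], [0.9, 1.0], [-1.0, 0.1]]
press in shoe [-80.9  -0.6]
nl,nr [512.20621336 126.76642389] [551.52465607 -34.50992299]
hinge [619.07310863 -70.76404793] [[618.57500615 -69.81052502]] cap [[ 566.09818254 -107.80281207]] tip [[ 544.92793983 -124.40153275]]
```

>>> {"fn": "send_rows", "kwargs": {
  "plan": [
    [[0,0,0.109],[0.008,0.003,-0.04],1],
    [[0,0,0.109],[0.008,0.003,-0.04],1],
    [[0,0,0.109],[0.008,0.003,-0.04],1],
    [[0,0,0.109],[0.008,0.003,-0.04],1],
    [[0,0,0],[0.008,0.003,-0.04],1],
    [[0,0,0],[0.008,0.003,-0.04],1],
    [[0,0,0],[0.009,0.003,-0.04],1],
    [[0,0,0],[0.009,0.003,-0.036],1],
    [[0,0,0],[0.01,0.003,-0.02],1],
    [[0,0,0],[0.009,0.002,-0.01],1],
    [[0,0,0],[0,0,0],1]
  ]
}}

```text
time_s: 4.65
position: [488.7, 127.9, 16.1]
orientation: [[-0.994, -0.105, -0.0], [-0.105, 0.994, 0.0], [0.0, 0.0, -1.0]]
wrist_force: [-0.5, -0.3, 0.0]
width: -0.3
grip_force: 0.0
```

```bash
cat > e.py <<'E'
from h import *
p=viewer.snapshot('side');cv2.imwrite('pics/s2.png',cv2.resize(p['image'][120:300,150:390],None,fx=3.3,fy=3.3))
E
python3 e.py
```

```text
(no output)
```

View pics/s2.png

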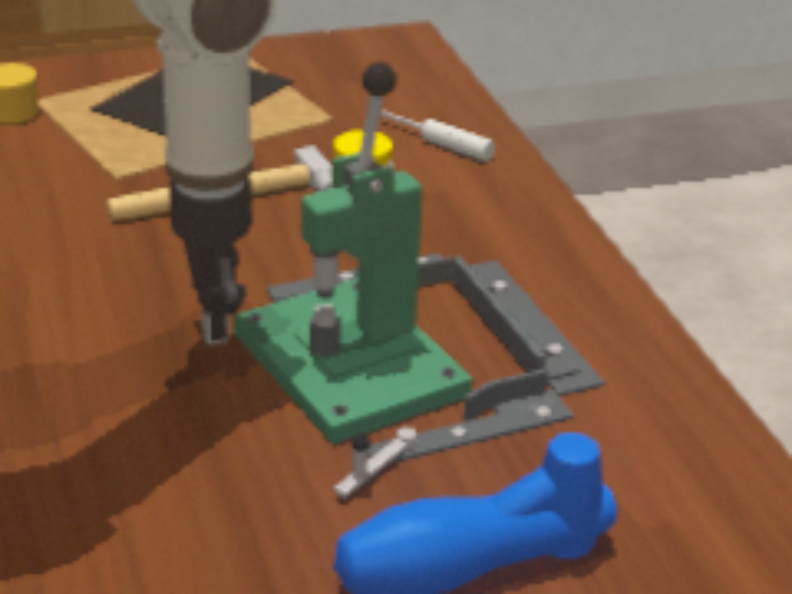

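The fingers stand just short of the near-left corner, at about (213,335) in the crop, with the lever and clip clear. I'll push the left corner.

>>> {"fn": "send_rows", "kwargs": {
  "plan": [
    [[0,0,0],[0.004,0.0004,0],1],
    [[0,0,0],[0.004,0.0004,0],1],
    [[0,0,0],[0.004,0.0004,0],1],
    [[0,0,0],[0.003,0.0003,0],1],
    [[0,0,0],[0.003,0.0003,0],1]
  ]
}}

```text
time_s: 5.32
position: [502.6, 129.4, 15.6]
orientation: [[-0.994, -0.106, -0.007], [-0.106, 0.994, -0.001], [0.007, -0.0, -1.0]]
wrist_force: [-7.3, 2.0, 1.7]
width: -0.2
grip_force: 3.4
```

>>> {"fn": "send_rows", "kwargs": {
  "plan": [
    [[0,0,0],[0.003,0.0003,0],1],
    [[0,0,0],[0.003,0.0003,0],1],
    [[0,0,0],[0.003,0.0003,0],1],
    [[0,0,0],[0.003,0.0003,0],1],
    [[0,0,0],[0.003,0.0003,0],1]
  ]
}}

```text
time_s: 5.95
position: [517.4, 131.8, 15.3]
orientation: [[-0.994, -0.107, -0.007], [-0.107, 0.994, -0.0], [0.007, 0.0, -1.0]]
wrist_force: [-7.3, 2.1, 1.8]
width: -0.2
grip_force: 3.4
```

```bash
cat > m.py <<'E'
from h import *
from scipy.optimize import least_squares
TH=0.0996;T=np.array([685.2,72.5]);R=np.array([[np.cos(TH),-np.sin(TH)],[np.sin(TH),np.cos(TH)]])
p=viewer.snapshot('top');im=p['image'];hsv=cv2.cvtColor(im,cv2.COLOR_BGR2HSV)
m=((hsv[...,0]>50)&(hsv[...,0]<95)&(hsv[...,1]>80)).astype(np.uint8); m[:130]=0;m[240:]=0;m[:,:195]=0;m[:,300:]=0
m=cv2.morphologyEx(m,cv2.MORPH_CLOSE,np.ones((7,7)))
c=max(cv2.findContours(m,0,2)[0],key=cv2.contourArea)
b=cv2.boxPoints(cv2.minAreaRect(c)); w=np.array([ray(p,q,22)[:2] for q in b])
# two left-right edges: near-edge direction from long sides
l=[w[(i+1)%4]-w[i] for i in range(4)]
th=np.median([(np.arctan2(d[1],d[0])+np.pi/4)%(np.pi/2)-np.pi/4 for d in l])
s=(w.mean(0)-T)@R
o=get_obs();tc=(np.array(o['position'][:2])-T)@R
print('press in shoe',s.round(1),'yaw err',round(th-TH,3),'sizes',[round(float(np.linalg.norm(d))) for d in l],'tcp in shoe',tc.round(1),'F',np.round(o['wrist_force'],1),o['time_s'])
E
python3 m.py
```

```text
press in shoe [-67.6  -2.9] yaw err 0.036 sizes [197, 153, 196, 153] tcp in shoe [-160.4   75.6] F [-4.8  1.8 -1.3] 6.0
```

>>> {"fn": "send_rows", "kwargs": {
  "plan": [
    [[0,0,0],[0.004,0.0004,0],1],
    [[0,0,0],[0.004,0.0004,0],1],
    [[0,0,0],[-0.018,-0.0018,0],1],
    [[0,0,0],[0.0045,-0.045,0],1],
    [[0,0,0],[0.0045,-0.045,0],1],
    [[0,0,0],[0.005,-0.05,0],1],
    [[0,0,0],[0.006,0.0006,0],1],
    [[0,0,0],[0.004,0.0004,0],1],
    [[0,0,0],[0.004,0.0004,0],1],
    [[0,0,0],[0.004,0.0004,0],1],
    [[0,0,0],[0.003,0.0003,0],1],
    [[0,0,0],[0.003,0.0003,0],1]
  ]
}}

```text
time_s: 7.5
position: [544.5, -7.4, 15.1]
orientation: [[-0.994, -0.107, -0.009], [-0.107, 0.994, -0.001], [0.009, -0.0, -1.0]]
wrist_force: [-8.5, -3.3, 3.8]
width: 0.3
grip_force: 4.5
```

```bash
python3 m.py
```

```text
press in shoe [-59.4  -3.8] yaw err 0.033 sizes [198, 155, 196, 154] tcp in shoe [-147.3  -65.6] F [-5.7 -3.3  0.7] 7.55
```

>>> {"fn": "send_rows", "kwargs": {
  "plan": [
    [[0,0,0],[-0.018,-0.0018,0],1],
    [[0,0,0],[-0.0045,0.045,0],1],
    [[0,0,0],[-0.0045,0.045,0],1],
    [[0,0,0],[-0.005,0.05,0],1],
    [[0,0,0],[0.006,0.0006,0],1],
    [[0,0,0],[0.004,0.0004,0],1],
    [[0,0,0],[0.004,0.0004,0],1],
    [[0,0,0],[0.004,0.0004,0],1],
    [[0,0,0],[0.004,0.0004,0],1],
    [[0,0,0],[0.004,0.0004,0],1]
  ]
}}

```text
time_s: 8.8
position: [536.8, 132.6, 14.2]
orientation: [[-0.994, -0.104, -0.012], [-0.104, 0.995, -0.001], [0.012, -0.0, -1.0]]
wrist_force: [-10.2, 3.9, -0.4]
width: 0.2
grip_force: 5.1
```

```bash
python3 m.py
```

```text
press in shoe [-53.   -2.5] yaw err -0.047 sizes [200, 153, 198, 153] tcp in shoe [-140.6   74.4] F [-6.5  2.6 -0.8] 8.85
```

>>> {"fn": "send_rows", "kwargs": {
  "plan": [
    [[0,0,0],[-0.018,-0.0018,0.002],1],
    [[0,0,0],[0.0045,-0.047,0],1],
    [[0,0,0],[0.0045,-0.047,0],1],
    [[0,0,0],[0.005,-0.05,0],1],
    [[0,0,0],[0.005,0.0005,0],1],
    [[0,0,0],[0.004,0.0004,0],1],
    [[0,0,0],[0.004,0.0004,0],1],
    [[0,0,0],[0.004,0.0004,0],1],
    [[0,0,0],[0.004,0.0004,0],1],
    [[0,0,0],[0.004,0.0004,0],1]
  ]
}}

```text
time_s: 10.1
position: [559.3, -10.2, 16.7]
orientation: [[-0.994, -0.106, -0.01], [-0.106, 0.994, -0.002], [0.01, -0.001, -1.0]]
wrist_force: [-10.8, -5.1, 4.3]
width: -0.2
grip_force: 5.6
```

```bash
python3 m.py
```

```text
press in shoe [-44.2   1.8] yaw err 0.028 sizes [198, 157, 196, 157] tcp in shoe [-133.3  -69.8] F [-7.2 -3.9 -0.2] 10.15
```

>>> {"fn": "send_rows", "kwargs": {
  "plan": [
    [[0,0,0],[-0.018,-0.0018,0],1],
    [[0,0,0],[-0.0045,0.047,0],1],
    [[0,0,0],[-0.0045,0.047,0],1],
    [[0,0,0],[-0.005,0.05,0],1],
    [[0,0,0],[0.007,0.0007,0],1],
    [[0,0,0],[0.004,0.0004,0],1],
    [[0,0,0],[0.004,0.0004,0],1],
    [[0,0,0],[0.004,0.0004,0],1],
    [[0,0,0],[0.004,0.0004,0],1],
    [[0,0,0],[0.004,0.0004,0],1]
  ]
}}

```text
time_s: 11.4
position: [553.5, 134.2, 16.6]
orientation: [[-0.994, -0.104, -0.011], [-0.104, 0.995, -0.001], [0.011, -0.0, -1.0]]
wrist_force: [-12.7, 3.6, 3.9]
width: 0.1
grip_force: 6.0
```

```bash
python3 m.py
```

```text
press in shoe [-35.6  -0.6] yaw err -0.053 sizes [200, 157, 199, 156] tcp in shoe [-124.4   74.6] F [-9.2  2.5  0.2] 11.45
```

>>> {"fn": "send_rows", "kwargs": {
  "plan": [
    [[0,0,0],[-0.018,-0.0018,0],1],
    [[0,0,0],[0.0045,-0.047,0],1],
    [[0,0,0],[0.0045,-0.047,0],1],
    [[0,0,0],[0.005,-0.05,0],1],
    [[0,0,0],[0.005,0.0005,0],1],
    [[0,0,0],[0.004,0.0004,0],1],
    [[0,0,0],[0.004,0.0004,0],1],
    [[0,0,0],[0.004,0.0004,0],1],
    [[0,0,0],[0.004,0.0004,0],1],
    [[0,0,0],[0.004,0.0004,0],1]
  ]
}}

```text
time_s: 12.7
position: [574.6, -8.9, 16.7]
orientation: [[-0.994, -0.106, -0.011], [-0.106, 0.994, -0.002], [0.011, -0.001, -1.0]]
wrist_force: [-11.9, -5.6, 4.2]
width: 0.1
grip_force: 6.1
```

```bash
python3 m.py
```

```text
press in shoe [-27.6   1.8] yaw err 0.023 sizes [198, 160, 197, 160] tcp in shoe [-117.7  -70.1] F [-9.3 -4.4  3.1] 12.75
```

>>> {"fn": "send_rows", "kwargs": {
  "plan": [
    [[0,0,0],[-0.018,-0.0018,0],1],
    [[0,0,0],[-0.0045,0.047,0],1],
    [[0,0,0],[-0.0045,0.047,0],1],
    [[0,0,0],[-0.005,0.05,0],1],
    [[0,0,0],[0.008,0.0008,0],1],
    [[0,0,0],[0.004,0.0004,0],1],
    [[0,0,0],[0.004,0.0004,0],1],
    [[0,0,0],[0.004,0.0004,0],1],
    [[0,0,0],[0.004,0.0004,0],1],
    [[0,0,0],[0.003,0.0003,0],1]
  ]
}}

```text
time_s: 14.0
position: [569.2, 136.3, 16.5]
orientation: [[-0.994, -0.105, -0.012], [-0.105, 0.994, -0.001], [0.012, 0.0, -1.0]]
wrist_force: [-12.2, 3.7, 3.0]
width: -0.0
grip_force: 5.9
```

```bash
python3 m.py
```

```text
press in shoe [-18.1  -1.2] yaw err -0.055 sizes [200, 160, 199, 160] tcp in shoe [-108.7   75.1] F [-10.    3.6   1.9] 14.05
```

>>> {"fn": "send_rows", "kwargs": {
  "plan": [
    [[0,0,0],[-0.018,-0.0018,0],1],
    [[0,0,0],[0.0045,-0.047,0],1],
    [[0,0,0],[0.0045,-0.047,0],1],
    [[0,0,0],[0.005,-0.05,0],1],
    [[0,0,0],[0.004,0.0004,0],1],
    [[0,0,0],[0.004,0.0004,0],1],
    [[0,0,0],[0.004,0.0004,0],1],
    [[0,0,0],[0.004,0.0004,0],1],
    [[0,0,0],[0.004,0.0004,0],1],
    [[0,0,0],[0.004,0.0004,0],1]
  ]
}}

```text
time_s: 15.3
position: [590.0, -7.2, 16.7]
orientation: [[-0.994, -0.106, -0.01], [-0.106, 0.994, -0.002], [0.011, -0.001, -1.0]]
wrist_force: [-11.4, -4.7, 4.3]
width: 0.1
grip_force: 6.0
```

```bash
python3 m.py
```

```text
press in shoe [-10.1   1.7] yaw err 0.028 sizes [199, 163, 197, 163] tcp in shoe [-102.3  -69.9] F [-8.8 -4.2  2.3] 15.35
```

>>> {"fn": "send_rows", "kwargs": {
  "plan": [
    [[0,0,0],[-0.018,-0.0018,0],1],
    [[0,0,0],[-0.0045,0.047,0],1],
    [[0,0,0],[-0.0045,0.047,0],1],
    [[0,0,0],[-0.005,0.05,0],1],
    [[0,0,0],[0.008,0.0008,0],1],
    [[0,0,0],[0.004,0.0004,0],1],
    [[0,0,0],[0.004,0.0004,0],1],
    [[0,0,0],[0.003,0.0003,0],1],
    [[0,0,0],[0.003,0.0003,0],1],
    [[0,0,0],[0.002,0.0002,0],1]
  ]
}}

```text
time_s: 16.6
position: [582.8, 137.1, 16.8]
orientation: [[-0.994, -0.104, -0.009], [-0.104, 0.995, -0.001], [0.009, 0.0, -1.0]]
wrist_force: [-10.8, 1.8, 5.2]
width: -0.0
grip_force: 5.3
```

```bash
python3 m.py
```

```text
press in shoe [-2.3 -2. ] yaw err -0.097 sizes [201, 160, 200, 160] tcp in shoe [-95.5  74.4] F [-9.3  1.8  2.6] 16.65
```

>>> {"fn": "send_rows", "kwargs": {
  "plan": [
    [[0,0,0],[-0.018,-0.0018,0],1],
    [[0,0,0],[0.0045,-0.047,0],1],
    [[0,0,0],[0.0045,-0.047,0],1],
    [[0,0,0],[0.005,-0.05,0],1],
    [[0,0,0],[0.005,0.0005,0],1],
    [[0,0,0],[0.004,0.0004,0],1],
    [[0,0,0],[0.003,0.0003,0],1],
    [[0,0,0],[0.003,0.0003,0],1],
    [[0,0,0],[0.003,0.0003,0],1]
  ]
}}

```text
time_s: 17.77
position: [597.1, -6.0, 17.0]
orientation: [[-0.994, -0.107, -0.008], [-0.107, 0.994, -0.001], [0.008, -0.0, -1.0]]
wrist_force: [-7.7, -4.0, 2.3]
width: 0.0
grip_force: 3.9
```

```bash
python3 m.py
```

```text
press in shoe [-0.6 -1.3] yaw err 0.014 sizes [201, 165, 199, 165] tcp in shoe [-94.8 -69.5] F [-5.9 -3.4  0.4] 17.825
```

>>> {"fn": "send_rows", "kwargs": {
  "plan": [
    [[0,0,0],[0.002,0.0002,0],1],
    [[0,0,0],[0.002,0.0002,0],1]
  ]
}}

```text
time_s: 18.08
position: [601.0, -6.0, 17.0]
orientation: [[-0.994, -0.107, -0.008], [-0.107, 0.994, -0.002], [0.008, -0.001, -1.0]]
wrist_force: [-7.6, -3.3, 2.1]
width: -0.3
grip_force: 4.0
```

>>> {"fn": "send_rows", "kwargs": {
  "plan": [
    [[0,0,0],[0.002,0.0002,0],1],
    [[0,0,0],[0.002,0.0002,0],1]
  ]
}}

```text
time_s: 18.32
position: [602.3, -5.5, 16.4]
orientation: [[-0.994, -0.107, -0.014], [-0.107, 0.994, -0.002], [0.014, -0.0, -1.0]]
wrist_force: [-15.6, -3.2, 6.6]
width: -0.0
grip_force: 8.0
```

>>> {"fn": "send_rows", "kwargs": {
  "plan": [
    [[0,0,0],[-0.02,-0.002,0],1],
    [[0,0,0],[-0.0045,0.047,0],1],
    [[0,0,0],[-0.0045,0.047,0],1],
    [[0,0,0],[-0.005,0.05,0],1],
    [[0,0,0],[0.004,0.0004,0],1],
    [[0,0,0],[0.003,0.0003,0],1],
    [[0,0,0],[0.003,0.0003,0],1],
    [[0,0,0],[0.003,0.0003,0],1]
  ]
}}

```text
time_s: 19.32
position: [585.6, 136.1, 17.5]
orientation: [[-0.995, -0.103, -0.006], [-0.103, 0.995, -0.002], [0.006, -0.001, -1.0]]
wrist_force: [-6.8, 0.1, 3.7]
width: -0.3
grip_force: 3.7
```

```bash
python3 m.py
```

```text
press in shoe [3.6 0.9] yaw err 0.0 sizes [201, 164, 199, 164] tcp in shoe [-92.6  73.3] F [-5.7  0.2  2.7] 19.375
```

>>> {"fn": "send_rows", "kwargs": {
  "plan": [
    [[0,0,0],[0.002,0.0002,0],1],
    [[0,0,0],[0.002,0.0002,0],1]
  ]
}}

```text
time_s: 19.62
position: [588.6, 137.1, 17.2]
orientation: [[-0.995, -0.104, -0.007], [-0.104, 0.995, -0.001], [0.007, -0.0, -1.0]]
wrist_force: [-7.4, 1.4, 3.3]
width: -0.3
grip_force: 3.8
```

>>> {"fn": "send_rows", "kwargs": {
  "plan": [
    [[0,0,0],[0.002,0.0002,0],1],
    [[0,0,0],[0.002,0.0002,0],1]
  ]
}}

```text
time_s: 19.88
position: [588.7, 136.8, 16.4]
orientation: [[-0.994, -0.104, -0.015], [-0.104, 0.995, -0.003], [0.015, -0.001, -1.0]]
wrist_force: [-17.9, 0.0, 8.9]
width: 0.1
grip_force: 8.8
```

```bash
python3 m.py
```

```text
press in shoe [5.7 0.5] yaw err -0.022 sizes [201, 165, 199, 164] tcp in shoe [-89.7  73.5] F [-15.5   0.4   7.3] 19.925
```

>>> {"fn": "send_rows", "kwargs": {
  "plan": [
    [[0,0,0],[-0.02,-0.002,0],1],
    [[0,0,0],[0.0045,-0.047,0],1],
    [[0,0,0],[0.0045,-0.047,0],1],
    [[0,0,0],[0.005,-0.05,0],1],
    [[0,0,0],[0.004,0.0004,0],1],
    [[0,0,0],[0.004,0.0004,0],1],
    [[0,0,0],[0.003,0.0003,0],1]
  ]
}}

```text
time_s: 20.8
position: [601.4, -4.6, 18.3]
orientation: [[-0.994, -0.107, 0.0], [-0.107, 0.994, 0.001], [-0.0, 0.001, -1.0]]
wrist_force: [0.2, 0.6, -1.0]
width: -0.1
grip_force: 0.0
```

>>> {"fn": "send_rows", "kwargs": {
  "plan": [
    [[0,0,0],[0.002,0.0002,0],1],
    [[0,0,0],[0.002,0.0002,0],1]
  ]
}}

```text
time_s: 21.05
position: [602.6, -4.9, 17.6]
orientation: [[-0.994, -0.107, -0.005], [-0.107, 0.994, 0.0], [0.005, 0.001, -1.0]]
wrist_force: [-7.5, -1.4, 3.3]
width: -0.1
grip_force: 3.8
```

>>> {"fn": "send_rows", "kwargs": {
  "plan": [
    [[0,0,0],[0.002,0.0002,0],1],
    [[0,0,0],[0.002,0.0002,0],1]
  ]
}}

```text
time_s: 21.3
position: [602.7, -5.3, 16.6]
orientation: [[-0.994, -0.106, -0.013], [-0.106, 0.994, -0.001], [0.013, 0.001, -1.0]]
wrist_force: [-15.6, -0.4, 7.2]
width: -0.1
grip_force: 7.5
```

```bash
python3 m.py
```

```text
press in shoe [ 5.3 -0.5] yaw err 0.023 sizes [201, 165, 200, 165] tcp in shoe [-89.8 -69.3] F [-12.8  -1.1   7.1] 21.35
```

Both corners stop dead at the same tool depth (-89.7 and -89.8 mm) under 15–18 N, so the press is square and bedded. Next I'll retreat, lift and go round to the outside of the clip post.

>>> {"fn": "send_rows", "kwargs": {
  "plan": [
    [[0,0,0],[-0.02,-0.002,0],1],
    [[0,0,0],[-0.01,-0.001,0.04],1],
    [[0,0,0],[0,-0.01,0.05],1],
    [[0,0,0],[0,-0.04,0],1],
    [[0,0,0],[0,-0.04,0],1],
    [[0,0,0],[0,-0.036,0],1],
    [[0,0,0],[0,0,0],1]
  ]
}}

```text
time_s: 22.22
position: [579.0, -138.8, 108.5]
orientation: [[-0.995, -0.1, 0.001], [-0.1, 0.995, -0.003], [-0.001, -0.003, -1.0]]
wrist_force: [-0.9, -0.6, -0.0]
width: -0.2
grip_force: 0.0
```

```bash
cat > f.py <<'E'
from h import *
o=get_obs()
for v in ('top','wrist'):
    p=viewer.snapshot(v)
    for n,z in (('clip_post',28),('shoe_last',0)):
        for r in viewer.spot_point(p,n)[:1]: print(v,n,round(r['confidence'],2),np.round(r['xy']),np.round(ray(p,r['xy'],z),1))
    for r in viewer.trace(p,'shoe_last')[:1]: print(r['box'],ray(p,(r['box'][0],r['box'][3]),60))
    cv2.imwrite(f'pics/{v}3.png',p['image'])
E
python3 f.py
```

```text
top clip_post 0.52 [297. 213.] [560.2 -99.2  28. ]
top shoe_last 0.82 [336. 191.] [ 632.1 -229.2    0. ]
[328.4, 149.6, 347.4, 178.7] [ 664.94430319 -192.35433426   60.        ]
wrist clip_post 0.8 [286. 189.] [ 566.4 -112.    28. ]
wrist shoe_last 0.82 [130. 238.] [ 628.  -229.4    0. ]
[41.2, 79.9, 162.6, 347.4] [ 686.08871239 -266.68844054   60.        ]
```

View pics/wrist3.png

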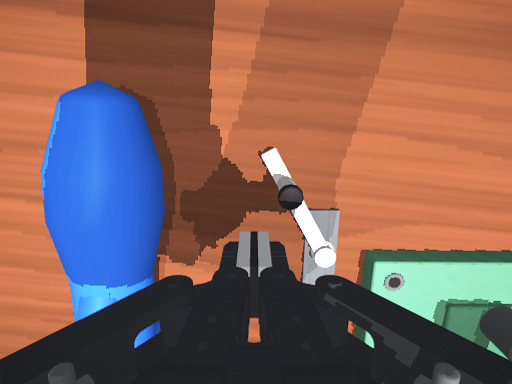

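The wrist view shows the post cap at (291,197) and the fingers at about (255,240), which are on the outer side of the clip with the shoe last well to the left. I'll descend and work out the arc.

>>> {"fn": "send_rows", "kwargs": {
  "plan": [
    [[0,0,0],[0,0.003,-0.04],1],
    [[0,0,0],[0,0.002,-0.035],1],
    [[0,0,0],[0,0,0],1]
  ]
}}

```text
time_s: 23.0
position: [577.4, -128.6, 31.1]
orientation: [[-0.994, -0.106, -0.004], [-0.106, 0.994, 0.001], [0.004, 0.001, -1.0]]
wrist_force: [-0.4, -0.4, 0.1]
width: 0.1
grip_force: 0.0
```

```bash
cat > g.py <<'E'
from h import *
TH=0.0996;R=np.array([[np.cos(TH),-np.sin(TH)],[np.sin(TH),np.cos(TH)]]);H=np.array([618.9,-70.4])
o=get_obs();t=np.array(o['position'][:2]);q=(t-H)@R
print(t,'r',np.hypot(*q),'ang',np.arctan2(-q[0],q[1]),o['position'][2],o['wrist_force'])
prev=t
a0=np.arctan2(-q[0],q[1])%(2*np.pi)
for a in np.arange(a0-.13,.4,-.13):
    w=H+R@(70*np.array([-np.sin(a),np.cos(a)])); print(round(a,2),((w-prev)/1000).round(4).tolist(),w.round(1)); prev=w
E
python3 g.py
```

```text
[ 577.36712894 -128.63581694] r 71.52894346923809 ang 2.422472854230012 31.058731677792252 [-0.36873206 -0.4194497   0.08678603]
2.29 [-0.0062, 0.007] [ 571.2 -121.6]
2.16 [-0.0062, 0.0066] [ 565. -115.]
2.03 [-0.0053, 0.0074] [ 559.6 -107.7]
1.9 [-0.0043, 0.008] [555.3 -99.7]
1.77 [-0.0033, 0.0085] [552.1 -91.2]
1.64 [-0.0021, 0.0088] [549.9 -82.3]
1.51 [-0.001, 0.009] [549.  -73.3]
1.38 [0.0002, 0.0091] [549.2 -64.2]
1.25 [0.0014, 0.009] [550.6 -55.2]
1.12 [0.0025, 0.0087] [553.1 -46.5]
0.99 [0.0037, 0.0083] [556.8 -38.2]
0.86 [0.0047, 0.0078] [561.5 -30.4]
0.73 [0.0057, 0.0071] [567.1 -23.3]
0.6 [0.0065, 0.0063] [573.7 -17. ]
0.47 [0.0073, 0.0054] [581.  -11.5]
```

>>> {"fn": "send_rows", "kwargs": {
  "plan": [
    [[0,0,0],[-0.006,0.007,0],1],
    [[0,0,0],[-0.006,0.007,0],1],
    [[0,0,0],[-0.0055,0.007,0],1],
    [[0,0,0],[-0.0045,0.008,0],1],
    [[0,0,0],[-0.003,0.0085,0],1],
    [[0,0,0],[-0.002,0.009,0],1],
    [[0,0,0],[-0.001,0.009,0],1],
    [[0,0,0],[0,0.009,0],1],
    [[0,0,0],[0.0015,0.009,0],1],
    [[0,0,0],[0.0025,0.0085,0],1]
  ]
}}

```text
time_s: 24.25
position: [553.6, -46.7, 32.6]
orientation: [[-0.994, -0.105, -0.003], [-0.105, 0.994, 0.0], [0.003, 0.001, -1.0]]
wrist_force: [0.0, -4.6, -1.1]
width: -0.1
grip_force: 1.9
```

```bash
sed -i "s/'wrist3/&/; s/{v}3.png/{v}4.png/" f.py; python3 f.py
```

```text
top clip_post 0.19 [272. 196.] [613.6 -21.4  28. ]
top shoe_last 0.89 [336. 189.] [ 636.9 -228.6    0. ]
[328.1, 153.4, 347.1, 227.0] [ 516.18807423 -189.98173358   60.        ]
```

View pics/wrist4.png

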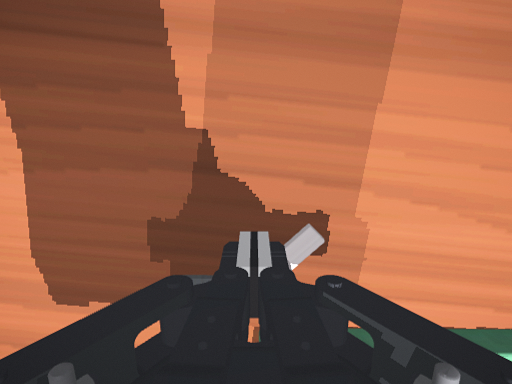

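The clip is following the fingers, with its tip at about (305,240). I'll back off, shift round behind the post, then push it forwards.

>>> {"fn": "send_rows", "kwargs": {
  "plan": [
    [[0,0,0],[-0.002,-0.004,0],1],
    [[0,0,0],[-0.018,-0.002,0],1],
    [[0,0,0],[-0.0015,0.018,0],1],
    [[0,0,0],[-0.0015,0.018,0],1],
    [[0,0,0],[0.006,0.0006,0],1],
    [[0,0,0],[0.006,0.0006,0],1]
  ]
}}

```text
time_s: 25.4
position: [545.2, -16.0, 33.5]
orientation: [[-0.994, -0.106, 0.001], [-0.106, 0.994, -0.0], [-0.001, -0.0, -1.0]]
wrist_force: [0.2, 0.8, 0.4]
width: 0.0
grip_force: 0.0
```

>>> {"fn": "send_rows", "kwargs": {
  "plan": [
    [[0,0,0],[0.007,0.0007,0],1],
    [[0,0,0],[0.007,0.0007,0],1],
    [[0,0,0],[0.006,0.0006,0],1],
    [[0,0,0],[0.005,0.0005,0],1]
  ]
}}

```text
time_s: 25.9
position: [562.0, -7.9, 32.2]
orientation: [[-0.994, -0.108, -0.015], [-0.108, 0.994, 0.006], [0.014, 0.007, -1.0]]
wrist_force: [-19.7, 17.2, 18.2]
width: -0.1
grip_force: 12.5
```

```bash
python3 g.py | head -1
```

```text
[561.99455737  -7.87612138] r 84.54268033851113 ang 0.6387887972337245 32.21073925869414 [-19.72312109  17.19619279  18.22240129]
```

The fingers caught the post too far round and are pushing along the bar. I'll back off, shift right 14 mm and retry.

>>> {"fn": "send_rows", "kwargs": {
  "plan": [
    [[0,0,0],[-0.02,0.0,0],1],
    [[0,0,0],[0.0015,-0.02,0],1],
    [[0,0,0],[0,0,0],1]
  ]
}}

```text
time_s: 26.28
position: [551.6, -37.3, 33.5]
orientation: [[-0.995, -0.101, 0.001], [-0.101, 0.995, -0.002], [-0.001, -0.002, -1.0]]
wrist_force: [0.5, -0.4, 0.0]
width: 0.6
grip_force: 0.0
```

```bash
python3 g.py | head -1; sed -i "s/{v}4.png/{v}5.png/" f.py; python3 f.py;python3 m.py; python3 -c "
import cv2;a=cv2.imread('pics/top5.png');cv2.imwrite('pics/c5.png',cv2.resize(a[125:235,185:315],None,fx=5.4,fy=5.4,interpolation=cv2.INTER_CUBIC))"
```

```text
[551.584621   -37.27703852] r 75.0232685693154 ang 1.0139237868566313 33.498636355537236 [ 0.51976877 -0.40139162  0.00924778]
top shoe_last 0.7 [337. 192.] [ 628.5 -231.7    0. ]
[329.2, 153.6, 352.9, 229.6] [ 508.24712771 -193.28386806   60.        ]
press in shoe [ 5.  -0.2] yaw err 0.0 sizes [201, 166, 199, 165] tcp in shoe [-144.4  -92. ] F [0.2 0.7 0.5] 26.725
```

View pics/c5.png

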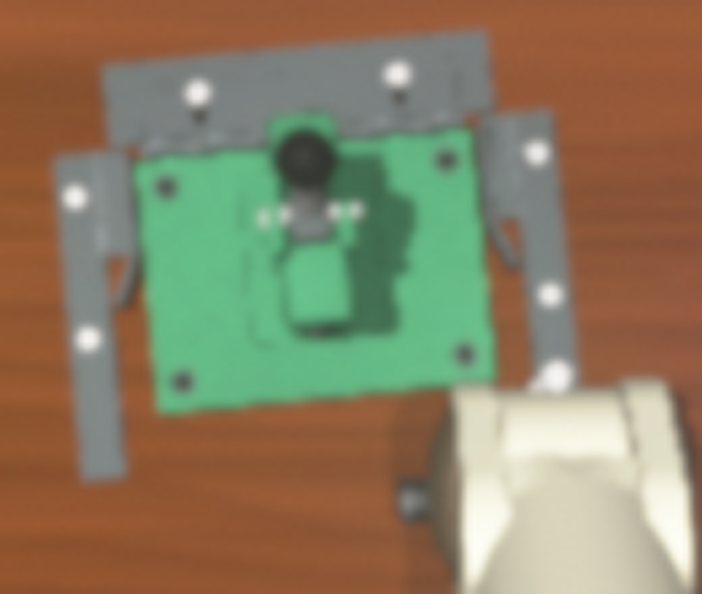

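The press sits home and square in the shoe at the stop bar (far edge at row ~150), and the wrist hides the clip. I'll align the fingers behind the post and push forward.

>>> {"fn": "send_rows", "kwargs": {
  "plan": [
    [[0,0,0],[-0.004,0.013,0],1],
    [[0,0,0],[0.005,0.0005,0],1],
    [[0,0,0],[0.005,0.0005,0],1],
    [[0,0,0],[0.004,0.0004,0],1]
  ]
}}

```text
time_s: 27.22
position: [558.7, -18.9, 32.8]
orientation: [[-0.994, -0.105, -0.005], [-0.105, 0.994, 0.0], [0.005, 0.001, -1.0]]
wrist_force: [-7.5, 2.6, 2.7]
width: 0.1
grip_force: 3.4
```

>>> {"fn": "send_rows", "kwargs": {
  "plan": [
    [[0,0,0],[0.004,0.0008,0],1],
    [[0,0,0],[0.004,0.0008,0],1]
  ]
}}

```text
time_s: 27.48
position: [564.7, -16.2, 31.9]
orientation: [[-0.994, -0.106, -0.008], [-0.106, 0.994, 0.002], [0.008, 0.002, -1.0]]
wrist_force: [-8.4, 5.6, 0.2]
width: -0.3
grip_force: 3.7
```

>>> {"fn": "send_rows", "kwargs": {
  "plan": [
    [[0,0,0],[0.004,-0.0006,0],1],
    [[0,0,0],[0.004,-0.0006,0],1]
  ]
}}

```text
time_s: 27.72
position: [573.1, -17.5, 31.8]
orientation: [[-0.994, -0.106, -0.007], [-0.106, 0.994, 0.001], [0.007, 0.002, -1.0]]
wrist_force: [-5.6, 3.4, 1.3]
width: 0.3
grip_force: 2.8
```

>>> {"fn": "send_rows", "kwargs": {
  "plan": [
    [[0,0,0],[0.003,0,0],1],
    [[0,0,0],[0.003,0,0],1]
  ]
}}

```text
time_s: 27.98
position: [580.0, -17.9, 32.2]
orientation: [[-0.994, -0.106, -0.006], [-0.106, 0.994, 0.001], [0.006, 0.002, -1.0]]
wrist_force: [-4.9, 3.0, 1.3]
width: -0.1
grip_force: 2.4
```

>>> {"fn": "send_rows", "kwargs": {
  "plan": [
    [[0,0,0],[0.002,0.0002,0],1],
    [[0,0,0],[0.002,0.0002,0],1]
  ]
}}

```text
time_s: 28.22
position: [584.4, -17.8, 32.3]
orientation: [[-0.994, -0.106, -0.005], [-0.106, 0.994, 0.001], [0.005, 0.001, -1.0]]
wrist_force: [-4.8, 1.9, -0.1]
width: 0.1
grip_force: 2.1
```

>>> {"fn": "send_rows", "kwargs": {
  "plan": [
    [[0,0,0],[0.002,0.0002,0],1],
    [[0,0,0],[0.002,0.0002,0],1]
  ]
}}

```text
time_s: 28.48
position: [587.0, -17.6, 32.1]
orientation: [[-0.994, -0.106, -0.008], [-0.106, 0.994, 0.001], [0.008, 0.001, -1.0]]
wrist_force: [-11.2, 2.3, 5.1]
width: -0.0
grip_force: 5.2
```

The force rises where expected, so the clip is on the base. I'll bear a bit harder, hold, and then check.

>>> {"fn": "send_rows", "kwargs": {
  "plan": [
    [[0,0,0],[0.002,0.0002,0],1],
    [[0,0,0],[0.002,0.0002,0],1],
    [[0,0,0],[0.001,0.0001,0],1],
    [[0,0,0],[0,0,0],1],
    [[0,0,0],[0,0,0],1],
    [[0,0,0],[0,0,0],1]
  ]
}}

```text
time_s: 29.22
position: [587.9, -17.6, 31.7]
orientation: [[-0.994, -0.105, -0.015], [-0.105, 0.994, -0.0], [0.015, 0.002, -1.0]]
wrist_force: [-18.5, 1.8, 11.5]
width: 0.5
grip_force: 8.9
```

```bash
python3 m.py; python3 g.py|head -1
```

```text
press in shoe [ 5.2 -0.1] yaw err 0.003 sizes [201, 166, 199, 165] tcp in shoe [-105.9  -79.9] F [-18.8   1.1  10.6] 29.275
[587.81080542 -17.58028494] r 61.28996915348345 ang 0.43238808951455027 31.630023802168548 [-18.80944347   1.13157953  10.56670217]
```

>>> {"fn": "send_rows", "kwargs": {
  "plan": [
    [[0,0,0],[-0.006,-0.0006,0],1],
    [[0,0,0],[-0.01,-0.001,0],1],
    [[0,0,0],[-0.03,-0.003,0],1],
    [[0,0,0],[-0.03,0,0.04],1],
    [[0,0,0],[-0.04,0,0.04],1],
    [[0,0,0],[0,0,0.05],1],
    [[0,0,0],[0,0,0],1]
  ]
}}

```text
time_s: 30.15
position: [483.4, -22.9, 167.9]
orientation: [[-0.995, -0.104, 0.011], [-0.104, 0.995, -0.0], [-0.011, -0.002, -1.0]]
wrist_force: [0.3, 0.3, -0.1]
width: -0.1
grip_force: 0.0
```

```bash
python3 m.py; python3 -c "
from h import *
a=viewer.snapshot('top')['image'];b=viewer.snapshot('side')['image']
f=lambda i:cv2.resize(i,None,fx=3.4,fy=3.4,interpolation=cv2.INTER_CUBIC)
cv2.imwrite('pics/fin.png',np.hstack([f(a[125:245,190:305]),f(b[150:270,200:318])]))"
```

```text
press in shoe [4.4 0.3] yaw err -0.015 sizes [201, 167, 199, 167] tcp in shoe [-211.6  -74.6] F [-1.   0.1 -1.3] 30.2
```

View pics/fin.png

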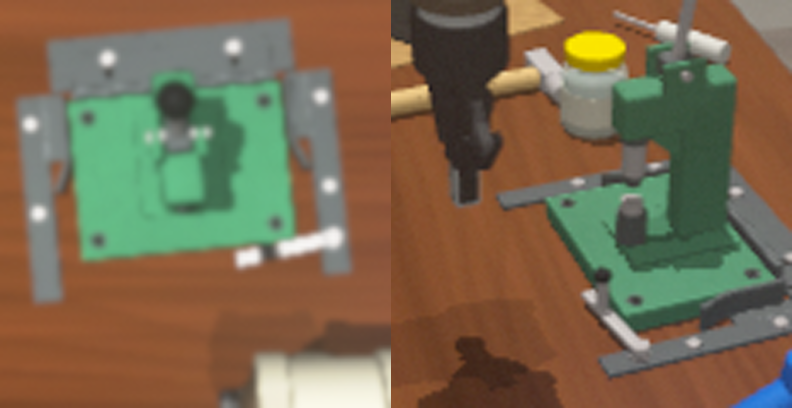

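The clip bar lies across the near-right edge (235–340, ~245 on the left). The press is square in the shoe against the stop bar, the lever is up, and the arm is clear, so I'm handing in.

```bash
python3 -c "
from bench import hand_in
print(hand_in())"
```

```text
the job is handed in; nothing more can be done
None
```

I handed the job in at about 30 s of the 72 s limit; the hand-in gave no verdict. The press is bedded squarely against the stop bar (15–18 N felt at each near corner), the clip was pressed onto its near edge with about 18 N at the post and let go, and the lever is up.

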